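# Spot hardness check of a test plate in its tilted fixture

### The job

Swing the keeper bar of the tilted fixture shut over the steel test plate until it snaps home in its sprung catch, then lift the hardness probe out of its stand and press its sprung tip on the centre of the ring scribed on the plate, with the probe square to the tilted plate. Press lightly, so that the tip is pushed in about half of its travel (4 mm, about 5 N), and finish there: hold the probe still on the spot in the gripper and do not let go. Leave the plate lying in its nest with the bar shut, and do not disturb the things around.

Things in the scene. Friction and masses are not known exactly. Their poses are not given: they have to be found in the camera images.
- deck: Aluminium deck of the fixture, 112 x 126 mm, 8 mm thick, fixed on a grey wedge on a grey foot plate 124 x 134 mm. Origin: centre of the nest floor, on the deck's upper face, 42 mm above the desk. Its z axis is the deck's normal, leaning 20 degrees from vertical towards its low front edge (-x side, nearest the robot); x runs up the slope, y across. Nest ledges are 4 mm high.
- keeper_hinge (a point): Point on the pivot axis of the keeper bar, at mid thickness of the bar, 12.5 mm above the deck face, at deck-frame x = 14, y = 44 mm; its axes are those of the deck and the pivot axis is the deck's z. The boss at the pivot stands to 18.5 mm above the deck.
- keeper_knob (a point): Top centre of the round black knob on the keeper bar: 13 mm across, 18 mm high on a 9 mm neck, top 36.5 mm above the deck face and 21 mm above the bar's top, 64 mm from the pivot axis. The steel bar is 12 mm wide, 6 mm thick, reaches 88 mm from the pivot, underside 9.5 mm above the deck. The catch block at its far end is no higher than the bar.
- keeper (a joint): Hinge of the keeper bar, rad. 0 = shut on its stop, bar lying across the plate along the deck's -y; grows counter-clockwise seen down on the deck; at 1.57 the bar points up the slope (deck +x). Stays where left (about 0.5 N at the knob). From 0.13 rad the bar's nose must be pushed past a sprung roller (about 4 N at the knob); below 0.03 it is caught and held shut.
- test_plate: Loose steel test plate, 44 x 62 x 8 mm, 160 g, lying in the nest of the deck (1.5 mm play all round). Origin: centre of its underside; z is its normal, x up the slope, 44 mm along x, 62 mm along y.
- spot (a point): The marked spot: centre of the thin black scribed ring, 12 mm across, on the upper face of the test plate (7 mm down the slope from its centre). Its axes are the plate's: z is the outward normal of the face. The bar, when shut, runs 16 mm up the slope from it and stands 7.5 mm above the face.
- probe: Hardness probe, a stepped round rod, about 160 g, upright in its stand. Origin: end of the steel nose, on the axis; z runs up the axis to the black cap. Lower barrel 0 to 50 mm (18 mm across, nose tapering to 10), flange 30 mm across 50 to 55 mm, grey grip barrel 22 mm across 55 to 126 mm, cap to 136 mm. In the stand its origin is 26.5 mm above the desk, the flange on the rim.
- tip_end (a point): Round end of the probe's sprung steel tip (5 mm rod), on the axis; 12 mm beyond the nose (at z = -12 mm of the probe) when out. Moves into the nose as it is pressed.
- probe_tip (a joint): Travel of the sprung tip into the probe, m: 0 = fully out, 0.008 = bottomed. Spring: about 1.5 N to start, 0.9 N more per mm, so 5.1 N at 4 mm.
- stand: Stand of the probe, fixed: dark round foot 72 mm across with an aluminium tube 32 mm across, bore 20.4 mm, rim 76 mm above the desk. Origin: centre of its underside. Draw the probe straight up by at least 65 mm to clear it.
- pen: Bystander: white marker pen with black cap, 135 x 17 mm, lying. Origin: centre of its underside.
- vial: Bystander: vial with a screw cap, 23 mm across, 53 mm high. Origin: centre of its underside.
- tin: Bystander: flat round tin, 56 mm across, 20 mm high. Origin: centre of its underside.
- magnifier: Bystander: folded pocket loupe, 36 x 45 x 13 mm. Origin: centre of its underside.

How it is judged:
By the outcome, as a careful person would: the job done as asked, in the order asked, and still so for the second after the job is handed in, while the arm keeps its last pose, push and grip.
It also fails if it takes over 54 s, if anything falls off the work surface, if the arm or the gripper's body presses on something with over 40 N, if the wrist force passes 120 N, or if a joint passes its speed limit or range.

### The arm

A 6-joint arm with a two-finger parallel gripper is mounted at the origin on a cart in front of the work surface, level with it; the furniture and walls round the work are solid. World frame = base frame: x ahead of the robot, y to its left, z up, the work surface at z = 0. Lengths are in m, angles in rad, forces in N, time in s.
With the tool pointing down it reaches from about 0.25 to 0.775 m from the base axis. Payload 4 kg.
Tool frame: the origin (TCP) lies between the finger pads; the fingertips stand 8 mm ahead of it and the grasp point (between the pads) lies 11 mm behind it; z points along the fingers, y is the line along which they close (so a half turn about z gives the same grasp; the last joint's range is limited). The gripper opens to 85 mm and grips with 20 to 120 N. Pads are 22 mm wide; open, the fingers measure 114 mm over their backs; the gripper's body (76 mm by 85 mm) begins 54 mm behind the grasp point. The pads swing forward as they close: fully open they stand 13 mm farther back than shut.
Start: joints at [1.085, 0.087, 1.371, -0, 1.684, -0.103], TCP at [0.205, 0.51, 0.239] pointing down, gripper open.
Joint ranges: [-3.1, 3.1], [-0.76, 2.03], [0.27, 2.55], [-1.08, 4.22], [0.17, 2.65], [-2.57, 2.57]. Speed limits (rad/s): [2.79, 2.79, 3.14, 3.14, 3.14, 3.14].

### API

Orientations are given as a 3x3 rotation matrix whose columns are the frame's x, y, z axes.
In Python, from cell import arm, grip, planner, optics, hand_in gives the robot as it stands. Calls block until the motion is done:
- arm.move_pose(position, orientation): joint-space move of the TCP to a pose.
- arm.move_straight(position, orientation=None, vel=0.15): straight line of the TCP; orientation=None keeps the orientation; vel is the mean speed in m/s.
- arm.set_joints(angles): joint-space move.
- grip(opening, squeeze=None): finger opening in m; squeeze is the grip in N (None keeps the last); returns when the fingers have stopped.
- arm.hold(seconds).
- planner.inverse_kinematics(position, orientation): joint angles nearest the present ones, or None.
- optics.grab_frame(name): name is "scene" or "top" or "wrist"; returns a dict with "pixels" (384x512x3 uint8, blue, green, red), "range_z" (384x512 float32, m along the optical axis (not along the pixel's ray), 0 where there is no reading), "fx", "fy", "cx", "cy" (pixels), "D" ([k1, k2, p1, p2, k3] as OpenCV has them; the pictures are not rectified), "pose" (4x4, takes a point from camera to world coordinates); the wrist camera has in their place "hand_eye" (4x4, takes a point from camera to tool coordinates, whose origin is the TCP and whose axes are the flange's). Camera axes: x right, y down, z forward; pixel columns grow to the right and rows downward; lengths in m; the calibration is good to about 2 mm. A picture is of the moment at which its call begins: read the wrist's pose just before it.
A pose or a line that the arm cannot do raises arm.Unreachable and nothing moves.
- hand_in(): hands the job in; it is judged then, once.
Trained networks look in a picture, given as the dict that the camera call returned (one of the last four; its "shot" number tells which), for a name from the list of things; names that differ only in an ending like _2 or _b are one class to them, and where a whole thing is asked for, a point or a joint stands for the part that bears it (a point fixed in the world has none). Each returns a list of dicts, best first, with "p" (0 to 1); they miss things now and then, are a little off and sometimes report something else, mostly with a low value. They report only what shows in the picture. A call takes as long as a camera call.
- optics.trace(picture, name): "pixels" (384x512 bool, what is visible of it) and "at" ([row, column] in pixels, amid what is visible of it).
- optics.place_of(picture, name): "at" ([row, column] in pixels: a listed point, or the origin of a listed thing).
Readings, each from a call of its own:
- arm.get_time_s(): time.
- arm.get_joints(): joint angles.
- arm.get_qvel(): joint speeds.
- arm.get_joint_efforts(): joint torques, N m.
- arm.get_position(): TCP position.
- arm.get_ee_rot(): TCP orientation.
- arm.get_wrist_force(): force on the tool from outside, world axes, zero at the start.
- arm.get_moment(): the same for the moment, N m.
- arm.get_width(): finger opening in m.
- arm.get_grasp_force(): force on a finger pad.
Only numpy, scipy, OpenCV 4.12 (cv2) and the standard library are available. Lean on these libraries where they do the work, as an engineer would, in place of code of your own. Each camera call takes 0.05 s, during which the arm holds its last target. There are 200 camera calls.

## Working session

There is one attempt and no reset: what is moved stays moved. The work goes in short steps, each a Python script; the robot and the scene stay as the last script left them, time stands still between calls to the robot, and variables do not carry over. Pictures are saved under pics/ and viewed, at most 10 in all, crops included, and the job is handed in when it is done.

```bash
mkdir -p pics; ls; cat > h.py <<'E'
import numpy as np, cv2
from cell import arm, grip, planner, optics, hand_in
def cam(f):
    return np.array([[f["fx"],0,f["cx"]],[0,f["fy"],f["cy"]],[0,0,1]]), np.array(f["D"],float)
def ray(f,at):  # unit-z ray in camera frame
    K,D=cam(f); p=cv2.undistortPoints(np.array([[[at[1],at[0]]]],float),K,D)[0,0]
    return np.array([p[0],p[1],1.])
def w_ray(f,at,T=None):
    T=f["pose"] if T is None else T
    return T[:3,3], T[:3,:3]@ray(f,at)
def at_z(f,at,z,T=None):
    o,d=w_ray(f,at,T); return o+d*(z-o[2])/d[2]
def wrist():
    P=np.eye(4);P[:3,:3]=arm.get_ee_rot();P[:3,3]=arm.get_position()
    f=optics.grab_frame("wrist"); f["T"]=P@np.array(f["hand_eye"]); return f
def cloud(f,mask,T=None):
    T=f["pose"] if T is None else T
    K,D=cam(f); m=mask&(f["range_z"]>0); r,c=np.nonzero(m)
    p=cv2.undistortPoints(np.stack([c,r],1).astype(float)[:,None],K,D)[:,0]
    z=f["range_z"][r,c]; P=np.c_[p*z[:,None],z]
    return P@T[:3,:3].T+T[:3,3]
def tri(rays):
    A=np.zeros((3,3));b=np.zeros(3)
    for o,d in rays:
        d=d/np.linalg.norm(d);M=np.eye(3)-np.outer(d,d);A+=M;b+=M@o
    return np.linalg.solve(A,b)
E
python3 - <<'E'
from h import *
names=["deck","keeper_hinge","keeper_knob","test_plate","spot","probe","stand","pen","vial","tin","magnifier","tip_end"]
F={k:optics.grab_frame(k) for k in ("scene","top")}
for k,f in F.items(): cv2.imwrite(f"pics/{k}0.png",f["pixels"])
for n in names:
    R=[]
    for k,f in F.items():
        r=optics.place_of(f,n)
        if r:
            o,d=w_ray(f,r[0]["at"]); q=[int(x) for x in r[0]["at"]]
            z=f["range_z"][q[0],q[1]]; P=f["pose"][:3,:3]@(ray(f,r[0]["at"])*z)+f["pose"][:3,3]
            print(n,k,np.round(r[0]["at"],1),round(r[0]["p"],2),"depthpt",P.round(4)); R.append((o,d))
    if len(R)==2:print("   tri",tri(R).round(4))
print(arm.get_time_s())
for f in F.values(): print(f["pose"].round(3).tolist(), f["fx"])
E
```

```text
cell.py
pics
deck scene [231.4 293.1] 0.72 depthpt [ 0.4564 -0.1192  0.0441]
deck top [231.2 309.6] 0.87 depthpt [ 0.4613 -0.112   0.0473]
   tri [ 0.4627 -0.1147  0.0383]
keeper_hinge scene [220.6 275.1] 0.58 depthpt [ 0.4545 -0.0708  0.0613]
keeper_hinge top [233.5 293.6] 0.94 depthpt [ 0.4539 -0.0695  0.0595]
   tri [ 0.4542 -0.0701  0.0611]
keeper_knob scene [194.5 281.8] 0.73 depthpt [ 0.5111 -0.0603  0.1027]
keeper_knob top [209.9 293.7] 0.58 depthpt [ 0.5097 -0.0656  0.1021]
   tri [ 0.5083 -0.0637  0.1055]
test_plate scene [228.5 289.2] 0.72 depthpt [ 0.4579 -0.1079  0.048 ]
test_plate top [229.5 312.2] 0.59 depthpt [ 0.4658 -0.1186  0.0481]
   tri [ 0.4625 -0.1129  0.0479]
spot scene [230.7 289.6] 0.74 depthpt [ 0.4488 -0.1132  0.0489]
spot top [230.3 313.6] 0.83 depthpt [ 0.4636 -0.1219  0.0508]
   tri [ 0.4603 -0.1162  0.044 ]
probe top [220.1 190.5] 0.62 depthpt [0.478  0.1861 0.1188]
stand scene [206.5 191.7] 0.72 depthpt [0.4696 0.1901 0.0131]
stand top [218.7 197. ] 0.62 depthpt [0.4853 0.1765 0.0779]
   tri [0.4878 0.1942 0.0013]
pen scene [215.5 250. ] 0.5 depthpt [0
[... 228 characters left out ...]
.0503]
   tri [ 0.6934  0.0477 -0.0116]
tin scene [251.1 380. ] 0.64 depthpt [ 0.51   -0.3257  0.0215]
tin top [233.1 292.7] 0.71 depthpt [ 0.4547 -0.067   0.0619]
   tri [ 0.4924 -0.1984 -0.0032]
magnifier scene [197.4 144.4] 0.69 depthpt [0.4469 0.338  0.0105]
magnifier top [225.5 141.2] 0.47 depthpt [0.4701 0.3364 0.009 ]
   tri [ 0.4667  0.3463 -0.0035]
tip_end top [210.  293.3] 0.4 depthpt [ 0.5093 -0.0645  0.1033]
1.3
[[0.463, -0.446, 0.766, -0.457], [-0.886, -0.243, 0.394, -0.507], [0.011, -0.861, -0.508, 0.755], [0.0, 0.0, 0.0, 1.0]] 499.7673408269188
[[0.02, -0.986, 0.164, 0.394], [-1.0, -0.019, 0.007, 0.025], [-0.004, -0.164, -0.986, 1.104], [0.0, 0.0, 0.0, 1.0]] 406.50053267450795
```

View pics/scene0.png

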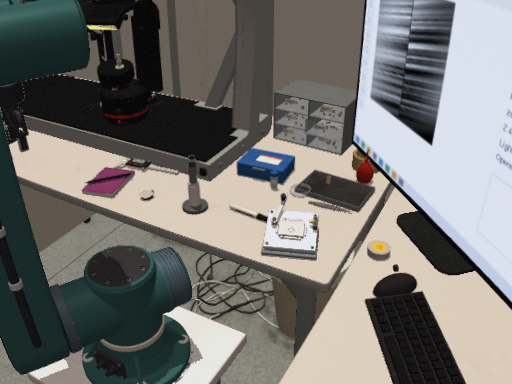

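View pics/top0.png

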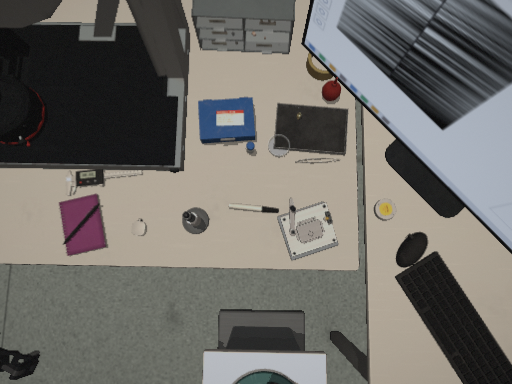

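The scene picture shows the open fixture at about (232,292), the stand with the probe at (206,192), and the pen beside the fixture at (213,248). In the top picture the fixture is at (230,310), yawed about +16°, with the bar pointing up the slope from (233,293) to (208,292). The probe is at (218,192). Next I'll take close wrist views.

```bash
python3 - <<'E'
from h import *
print(arm.get_ee_rot().round(3).tolist())
f=wrist(); print(np.array(f["hand_eye"]).round(3).tolist(), f["fx"])
R=np.array([[1,0,0],[0,-1,0],[0,0,-1.]])
he=np.array(f["hand_eye"])
# place camera above target: choose TCP so that the optical axis hits target
def look(tgt,Rt,dist):
    c=Rt@he[:3,:3]; campos=tgt-c[:,2]*dist
    return campos-Rt@he[:3,3]
for nm,t,d in(("probe",np.array([.487,.188,.10]),.26),("fix",np.array([.46,-.112,.05]),.26)):
    for Rt in (R,R@np.diag([-1,-1,1.])):
        p=look(t,Rt,d); q=planner.inverse_kinematics(p,Rt); print(nm,p.round(3),None if q is None else np.round(q,2))
E
```

```text
[[-0.928, 0.374, 0.0], [0.374, 0.928, 0.0], [-0.0, 0.0, -1.0]]
[[0.001, -0.966, -0.26, 0.067], [1.0, 0.001, 0.001, -0.001], [-0.001, -0.26, 0.966, -0.134], [0.0, 0.0, 0.0, 1.0]] 331.966313737515
probe [0.488 0.187 0.217] [ 0.26  0.03  1.47 -0.    1.64  1.83]
probe [0.486 0.189 0.217] [ 0.26  0.03  1.48 -0.    1.64 -1.31]
fix [ 0.461 -0.113  0.167] [-0.36 -0.06  1.66 -0.    1.54  1.21]
fix [ 0.459 -0.111  0.167] [-0.36 -0.06  1.66 -0.    1.54 -1.93]
```

```bash
cat >> h.py <<'E'
HE=np.array([[0.001,-0.966,-0.26,0.067],[1,0.001,0.001,-0.001],[-0.001,-0.26,0.966,-0.134],[0,0,0,1.]])
RD=np.diag([-1,1,-1.])
def look(tgt,Rt,dist):
    c=Rt@HE[:3,:3]; return np.array(tgt)-c[:,2]*dist-Rt@HE[:3,3]
def obs(f,names,T):
    for n in names:
        r=optics.place_of(f,n)
        if r: print(n,np.round(r[0]["at"],1),round(r[0]["p"],2)); yield n,w_ray(f,r[0]["at"],T)
E
python3 - <<'E'
from h import *
import pickle
from collections import defaultdict
obsv=defaultdict(list)
def shot(tag,names):
    f=wrist(); cv2.imwrite(f"pics/{tag}.png",f["pixels"]); pickle.dump(f,open(f"{tag}.pkl","wb"))
    for n,r in obs(f,names,f["T"]): obsv[n].append(r)
fn=["deck","keeper_hinge","keeper_knob","test_plate","spot"]
arm.move_pose(look([.487,.188,.12],RD,.33),RD); print(arm.get_time_s()); shot("p1",["probe","stand"])
arm.move_pose(look([.487,.16,.12],RD,.33)+[0.0,-.03,0],RD); shot("p2",["probe","stand"])
arm.move_pose(look([.46,-.105,.05],RD,.33)+[0,0.03,0],RD); shot("f1",fn)
arm.move_pose(look([.46,-.105,.05],RD,.33)+[0,-.05,0],RD); shot("f2",fn)
arm.move_pose(look([.46,-.105,.05],RD,.33)+[-.05,-0.01,0],RD); shot("f3",fn)
print(arm.get_time_s())
for n,r in obsv.items():
    X=tri(r); print(n,X.round(4),"res mm",[round(1e3*np.linalg.norm(np.cross(X-o,d/np.linalg.norm(d))),1) for o,d in r])
a=np.hstack([cv2.imread("pics/p1.png"),cv2.imread("pics/f1.png")]); cv2.imwrite("pics/v1.png",cv2.resize(a,(800,300)))
cv2.imwrite("pics/v2.png",cv2.resize(cv2.imread("pics/f3.png"),(800,600)))
E
```

```text
2.9
probe [169.1 257.6] 0.81
stand [163.8 259.3] 0.86
probe [167.8 304.7] 0.61
stand [163.6 302.1] 0.95
keeper_hinge [187.1 263.4] 0.59
keeper_knob [256.2 269.1] 0.85
spot [180.2 216.5] 0.88
keeper_hinge [187.5 344.7] 0.89
keeper_knob [258.8 363.5] 0.67
test_plate [187.3 298.9] 0.66
spot [189.4 297.8] 0.67
keeper_hinge [236.8 304.9] 0.89
keeper_knob [305.5 314.2] 0.71
test_plate [233.3 258.9] 0.92
spot [227.6 256.9] 0.94
6.1
probe [0.4838 0.1898 0.0324] res mm [np.float64(0.6), np.float64(0.6)]
stand [ 0.4859  0.1922 -0.0103] res mm [np.float64(0.1), np.float64(0.1)]
keeper_hinge [ 0.4577 -0.0672  0.0562] res mm [np.float64(0.5), np.float64(2.0), np.float64(2.4)]
keeper_knob [ 0.5061 -0.0623  0.108 ] res mm [np.float64(1.1), np.float64(1.5), np.float64(1.4)]
spot [ 0.4573 -0.1143  0.0416] res mm [np.float64(3.2), np.float64(5.3), np.float64(2.2)]
test_plate [ 0.4603 -0.1123  0.0433] res mm [np.float64(0.4), np.float64(0.4)]
```

View pics/v1.png

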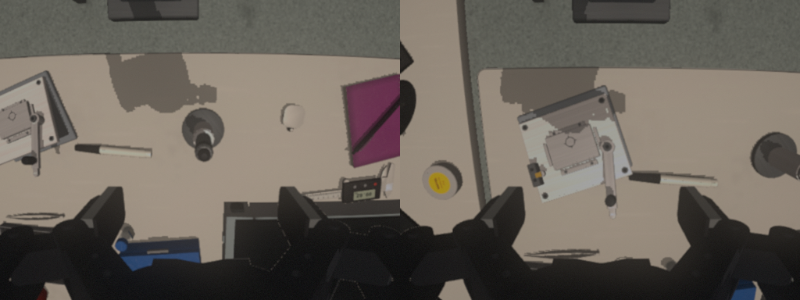

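View pics/v2.png

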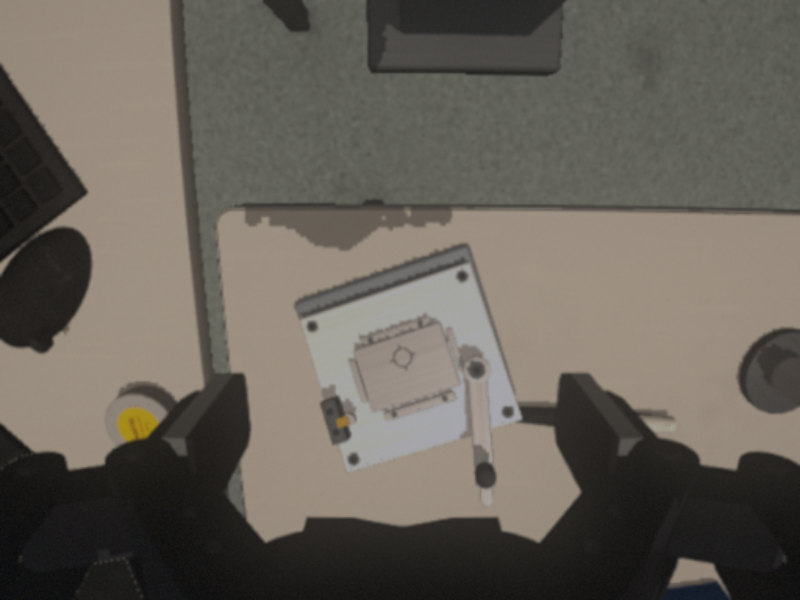

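The wrist picture f3 (shown at 1.56x) has the ring at (357,402), the hinge boss at (369,477), the knob at (474,485) and the catch at (420,336). The pen cap is close to the deck's right corner, and the network points agree with all of this. Now I'll fit the deck pose.

```bash
cat > fit.py <<'E'
from h import *
import pickle
from scipy.optimize import least_squares
P={"f1":{"h":(187.1,263.4),"k":(256.2,269.1),"s":(180.2,216.5)},
   "f2":{"h":(187.5,344.7),"k":(258.8,363.5),"s":(189.4,297.8)},
   "f3":{"h":(236.8,304.9),"k":(305.5,314.2),"s":(227.6,256.9)}}
fr={k:pickle.load(open(k+".pkl","rb")) for k in P}
def Rdeck(yaw):
    c,s=np.cos(yaw),np.sin(yaw); t=np.radians(20)
    return np.array([[c,-s,0],[s,c,0],[0,0,1.]])@np.array([[np.cos(t),0,-np.sin(t)],[0,1,0],[np.sin(t),0,np.cos(t)]])
def pts(v):
    R=Rdeck(v[2]);o=np.array([v[0],v[1],.042]); a=v[3]
    # bar direction at angle a: shut -y, ccw to +x
    d=np.array([np.sin(a),-np.cos(a),0])
    L={"h":np.array([.014,.044,.0155]),"k":np.array([.014,.044,.0365])+.064*d,"s":np.array([-.007,0,.008])}
    L["h"][2]=.0125
    return {k:o+R@x for k,x in L.items()}
def proj(f,X):
    K,D=cam(f);Ti=np.linalg.inv(f["T"]);return cv2.projectPoints((Ti[:3,:3]@X+Ti[:3,3]).reshape(1,1,3),np.zeros(3),np.zeros(3),K,D)[0].ravel()[::-1]
def res(v):
    L=pts(v); return np.concatenate([proj(fr[k],L[n])-np.array(P[k][n]) for k in P for n in P[k]])
if __name__=="__main__":
    s=least_squares(res,[.46,-.113,.27,1.4],loss="soft_l1"); print(s.x.round(4)); r=res(s.x).reshape(3,3,2).round(1); print(r.tolist())
    for k,f in fr.items():
        C=cloud(f,np.ones((384,512),bool),f["T"]); R=Rdeck(s.x[2]);L=(C-[s.x[0],s.x[1],.042])@R
        m=(abs(L[:,0]+.042)<.010)&(abs(L[:,1])<.045)&(abs(L[:,2])<.01)
        A=np.c_[C[m],np.ones(m.sum())];c=C[m].mean(0);n=np.linalg.svd(C[m]-c)[2][2];n*=np.sign(n[2]);print(k,"n",n.round(3),"deck n",R[:,2].round(3),"h off mm",1e3*L[m,2].mean().round(4))
        d=cloud(f,np.arange(384)[:,None]*np.ones((1,512))<120,f["T"]); 
        z=C[(abs(C[:,1]-.0)<.05)&(abs(C[:,0]-.42)<.03)&(abs(C[:,2])<.02)][:,2]; print("desk z",np.median(z) if len(z) else None)
        cr=[int(x) for x in P[k]["s"]];cv2.imwrite(f"pics/c{k}.png",f["pixels"][cr[0]-25:cr[0]+25,cr[1]-40:cr[1]+40])
    a=np.hstack([cv2.resize(cv2.imread(f"pics/c{k}.png"),(266,166)) for k in P]);cv2.imwrite("pics/v3.png",a)
E
python3 fit.py
```

```text
[ 0.4621 -0.1116  0.3135  1.4124]
[[[0.2, 0.6], [0.6, 2.5], [0.5, -0.2]], [[0.7, 2.8], [-1.7, -0.6], [-7.7, -0.1]], [[-0.9, -1.5], [0.2, -0.5], [0.6, -0.4]]]
f1 n [-0.315 -0.111  0.942] deck n [-0.325 -0.105  0.94 ] h off mm -1.3
desk z -0.00039061980646848404
f2 n [-0.32  -0.115  0.941] deck n [-0.325 -0.105  0.94 ] h off mm -1.2
desk z -0.0003906849753072261
f3 n [-0.322 -0.113  0.94 ] deck n [-0.325 -0.105  0.94 ] h off mm -1.2
desk z -0.0004462243257463694
```

View pics/v3.png

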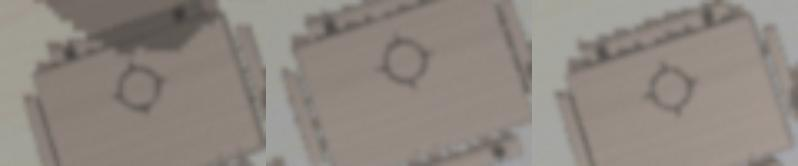

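The crops show the scribed ring clearly. The network was about 7 px off in f2, so I'll use the centres I read from the crops: f1 (181.2,217.4), f2 (182.3,298.4), f3 (228.4,257.4).

```bash
python3 - <<'E'
s=open("fit.py").read().replace("(180.2, 216.5)","(181.2,217.4)").replace("(180.2,216.5)","(181.2,217.4)").replace("(189.4,297.8)","(182.3,298.4)").replace("(227.6,256.9)","(228.4,257.4)")
open("fit.py","w").write(s)
E
python3 fit.py; python3 - <<'E'
from fit import *
print("ring", tri([w_ray(fr[k],P[k]["s"],fr[k]["T"]) for k in P]).round(4))
s=least_squares(res,[.46,-.113,.27,1.4],loss="soft_l1").x
print({k:v.round(4).tolist() for k,v in pts(s).items()}, s.round(4))
np.save("deck.npy",s)
# yaw from plate/deck upper face using depth
f=fr["f3"];C=cloud(f,np.ones((384,512),bool),f["T"]);R=Rdeck(s[2]);L=(C-[s[0],s[1],.042])@R
m=(abs(L[:,2]+.001)<.004)&(abs(L[:,0])<.09)&(abs(L[:,1])<.09)
print(cv2.minAreaRect((L[m][:,:2]*1000).astype(np.float32)))
m=(abs(L[:,2]-.007)<.0025)&(abs(L[:,0])<.03)&(abs(L[:,1])<.032);print(cv2.minAreaRect((L[m][:,:2]*1000).astype(np.float32)))
# probe: barrel axis from depth
for k in("p1","p2"):
    f=pickle.load(open(k+".pkl","rb"));C=cloud(f,np.ones((384,512),bool),f["T"])
    m=(np.hypot(C[:,0]-.486,C[:,1]-.19)<.05)
    c=C[m&(C[:,2]>.155)];print(k,"cap",len(c),c.mean(0).round(4) if len(c) else "",cv2.minEnclosingCircle((c[:,:2]*1000).astype(np.float32)) if len(c) else "")
    c=C[m&(C[:,2]>.003)&(C[:,2]<.02)];print("foot",len(c),cv2.minEnclosingCircle((c[:,:2]*1000).astype(np.float32)))
# planned IK checks
o=np.array([s[0],s[1],.042])
for a in (1.41,.7,0):
    d=R@np.array([np.sin(a),-np.cos(a),0]);z=-R[:,2]
    for sg in(1,-1):
        x=sg*d;Rt=np.c_[x,np.cross(z,x),z];p=o+R@np.array([.014,.044,.031])+.064*d
        q=planner.inverse_kinematics(p,Rt);print(a,sg,None if q is None else np.round(q,2))
E
```

```text
[ 0.4625 -0.111   0.323   1.3964]
[[[0.2, 1.2], [0.6, 2.5], [-0.1, -0.6]], [[0.7, 3.3], [-1.6, -0.6], [-0.2, -0.2]], [[-0.9, -1.0], [0.3, -0.5], [0.2, -0.4]]]
f1 n [-0.316 -0.111  0.942] deck n [-0.324 -0.109  0.94 ] h off mm -1.1
desk z -0.00039061980646848404
f2 n [-0.321 -0.115  0.94 ] deck n [-0.324 -0.109  0.94 ] h off mm -1.0
desk z -0.0003906849753072261
f3 n [-0.323 -0.114  0.94 ] deck n [-0.324 -0.109  0.94 ] h off mm -1.0
desk z -0.0004462243257463694
ring [ 0.4542 -0.1136  0.0456]
{'h': [0.457, -0.0665, 0.0585], 'k': [0.5089, -0.0608, 0.1026], 's': [0.4537, -0.114, 0.0471]} [ 0.4625 -0.111   0.323   1.3964]
((1.3058357238769531, 0.6442375183105469), (113.1684341430664, 126.11453247070312), 0.46591266989707947)
((1.626180648803711, 0.8218021392822266), (55.4322624206543, 62.089054107666016), 0.8898990750312805)
p1 cap 21061 [0.4545 0.1908 0.3731] ((477.4717712402344, 190.11485290527344), 49.19677734375)
foot 1407 ((485.30157470703125, 193.03271484375), 35.7878303527832)
p2 cap 14306 [0.4599 0.1792 0.3581] ((467.7781982421875, 177.2402801513672), 29.8680419921875)
foot 1417 ((485.0963134765625, 192.7386474609375), 35.535011291503906)
1.41 1 [-0.36 -0.12  1.9   0.25  1.1   0.96]
1.41 -1 [-0.36 -0.12  1.9   0.25  1.1  -2.18]
0.7 1 [-0.46 -0.1   1.9   0.27  1.11  1.56]
0.7 -1 [-0.46 -0.1   1.9   0.27  1.11 -1.58]
0 1 [-0.56 -0.13  1.96  0.3   1.11  2.15]
0 -1 [-0.56 -0.13  1.96  0.3   1.11 -0.99]
```

```bash
python3 - <<'E'
import numpy as np; v=np.load("deck.npy"); v[2]=.33; np.save("deck.npy",v)
E
cat > close.py <<'E'
from fit import *
v=np.load("deck.npy");R=Rdeck(v[2]);o=np.array([v[0],v[1],.042])
def tp(a,h=.029):
    d=R@np.array([np.sin(a),-np.cos(a),0]);z=-R[:,2];x=-d
    return o+R@np.array([.014,.044,h])+.064*d, np.c_[x,np.cross(z,x),z]
E
python3 - <<'E'
from close import *
grip(.026)
a0=1.39
arm.move_pose(*tp(a0,.09)); arm.move_straight(*tp(a0),vel=.1)
arm.hold(.1); F0=arm.get_wrist_force(); print(F0.round(1),arm.get_time_s())
for a in np.r_[np.arange(1.25,.25,-.15),np.arange(.2,-.16,-.02)]:
    arm.move_straight(*tp(a),vel=.08 if a>.22 else .03)
    t=R@np.array([np.cos(a),np.sin(a),0]); F=arm.get_wrist_force()-F0; ft=F@t
    print(round(a,2),round(ft,1),round(np.linalg.norm(F),1),end="; ")
    if ft>11: break
print(arm.get_time_s(), a)
E
```

```text
[0.2 0.2 0.5] 8.1583
1.25 -0.7 1.3; 1.1 -0.6 0.8; 0.95 0.2 1.0; 0.8 -0.1 0.9; 0.65 -0.6 1.4; 0.5 0.3 0.5; 0.35 -1.0 1.6; 0.2 -1.0 1.2; 0.18 -0.5 0.5; 0.16 -0.8 1.0; 0.14 -0.4 1.3; 0.12 -0.5 0.6; 0.1 -0.5 0.7; 0.08 -0.5 0.6; 0.06 0.8 0.9; 0.04 2.4 2.4; 0.02 2.0 2.2; 0.0 0.0 1.2; -0.02 -0.3 0.4; -0.04 -0.6 0.8; -0.06 -0.2 1.2; -0.08 4.8 5.6; -0.1 7.2 8.5; -0.12 10.0 11.8; -0.14 12.9 15.7; 14.9667 -0.13999999999999985
```

The bar went through the catch (force peak at 0.04 to 0.02 rad) and then hit its stop at -0.08. Next I'll back off, check it in a picture and refine the probe axis.

```bash
python3 - <<'E'
from close import *
arm.move_straight(*tp(0),vel=.05); arm.move_straight(*tp(0,.10),vel=.15)
Rt=np.c_[-R[:,0],R[:,1],-R[:,2]]
for i in range(1):
    p=look(o+R@[0,-.005,.01],Rt,.27); arm.move_pose(p,Rt); arm.hold(.2)
    f=wrist(); pickle.dump(f,open("f4.pkl","wb")); cv2.imwrite("pics/f4.png",cv2.resize(f["pixels"],(800,600)))
    for n in("spot","keeper_knob","keeper_hinge","test_plate"):
        r=optics.place_of(f,n); print(n,r and (np.round(r[0]["at"],1),round(r[0]["p"],2)))
print(arm.get_time_s())
f["T"]=f["T"];
for a in (0,.03,.06):
    v[3]=a; print(a,{k:proj(f,x).round(1).tolist() for k,x in pts(v).items()})
for k in("p1","p2"):
    f=pickle.load(open(k+".pkl","rb"));C=cloud(f,np.ones((384,512),bool),f["T"])
    m=(np.hypot(C[:,0]-.486,C[:,1]-.191)<.035)&(C[:,2]>.155)&(C[:,2]<.17)
    c=C[m];print(k,"cap",len(c),c.mean(0).round(4),cv2.minEnclosingCircle((c[:,:2]*1000).astype(np.float32)))
E
```

```text
Traceback (most recent call last):
host.Unreachable: the arm cannot take that pose within its joint ranges
```

```bash
python3 - <<'E'
from close import *
L=np.array([-.007,0,.008])
from scipy.spatial.transform import Rotation as Ro
for ang in range(0,360,30):
    Rt=np.c_[-R[:,0],R[:,1],-R[:,2]]@Ro.from_euler("z",ang,degrees=True).as_matrix()
    out=[]
    for zg in (.107,.15):
        q=planner.inverse_kinematics(o+R@(L+[0,0,zg]),Rt); out.append(None if q is None else np.round(q,2).tolist())
    q=planner.inverse_kinematics(look(o+R@[0,-.005,.01],RD@Ro.from_euler("z",ang,degrees=True).as_matrix(),.30),RD@Ro.from_euler("z",ang,degrees=True).as_matrix())
    print(ang,out,q is not None)
E
```

```text
0 [None, None] True
30 [[-0.63, -0.32, 1.96, 0.29, 1.31, -2.06], [-0.67, -0.37, 1.91, 0.29, 1.41, -2.06]] True
60 [[-0.63, -0.32, 1.96, 0.29, 1.31, -1.53], [-0.67, -0.37, 1.91, 0.29, 1.41, -1.54]] True
90 [[-0.63, -0.32, 1.96, 0.29, 1.31, -1.01], [-0.67, -0.37, 1.91, 0.29, 1.41, -1.01]] True
120 [[-0.63, -0.32, 1.96, 0.29, 1.31, -0.49], [-0.67, -0.37, 1.91, 0.29, 1.41, -0.49]] True
150 [[-0.63, -0.32, 1.96, 0.29, 1.31, 0.04], [-0.67, -0.37, 1.91, 0.29, 1.41, 0.03]] True
180 [[-0.63, -0.32, 1.96, 0.29, 1.31, 0.56], [-0.67, -0.37, 1.91, 0.29, 1.41, 0.56]] True
210 [[-0.63, -0.32, 1.96, 0.29, 1.31, 1.09], [-0.67, -0.37, 1.91, 0.29, 1.41, 1.08]] True
240 [[-0.63, -0.32, 1.96, 0.29, 1.31, 1.61], [-0.67, -0.37, 1.91, 0.29, 1.41, 1.6]] True
270 [[-0.63, -0.32, 1.96, 0.29, 1.31, 2.13], [-0.67, -0.37, 1.91, 0.29, 1.41, 2.13]] False
300 [None, None] False
330 [None, None] True
```

```bash
cat >> close.py <<'E'
from scipy.spatial.transform import Rotation as Ro
RT=np.c_[-R[:,0],R[:,1],-R[:,2]]@Ro.from_euler("z",45,degrees=True).as_matrix()
E
python3 - <<'E'
from close import *
p=look(o+R@[0,-.005,.01],RT,.27); arm.move_pose(p,RT); arm.hold(.2)
f=wrist(); pickle.dump(f,open("f4.pkl","wb")); cv2.imwrite("pics/f4.png",cv2.resize(f["pixels"],(800,600)))
for n in("spot","keeper_knob","keeper_hinge","test_plate"):
        r=optics.place_of(f,n); print(n,r and (np.round(r[0]["at"],1),round(r[0]["p"],2)))
print(arm.get_time_s())
for a in (0,.03,.06):
    v[3]=a; print(a,{k:proj(f,x).round(1).tolist() for k,x in pts(v).items()})
for k in("p1","p2"):
    f=pickle.load(open(k+".pkl","rb"));C=cloud(f,np.ones((384,512),bool),f["T"])
    m=(np.hypot(C[:,0]-.486,C[:,1]-.191)<.035)&(C[:,2]>.155)&(C[:,2]<.17)
    c=C[m];print(k,"cap",len(c),c.mean(0).round(4),cv2.minEnclosingCircle((c[:,:2]*1000).astype(np.float32)))
E
```

```text
spot (array([179.5, 257.7]), 0.71)
keeper_knob (array([225.6, 262.2]), 0.6)
keeper_hinge (array([236.8, 422.2]), 0.71)
test_plate []
17.15
0 {'h': [159.8, 313.9], 'k': [224.7, 256.6], 's': [178.6, 255.7]}
0.03 {'h': [159.8, 313.9], 'k': [226.4, 258.4], 's': [178.6, 255.7]}
0.06 {'h': [159.8, 313.9], 'k': [228.0, 260.3], 's': [178.6, 255.7]}
p1 cap 222 [0.4838 0.1926 0.1598] ((484.6246643066406, 192.81890869140625), 7.481411457061768)
p2 cap 220 [0.4839 0.1913 0.16  ] ((484.8291015625, 191.8982391357422), 7.572693824768066)
```

View pics/f4.png

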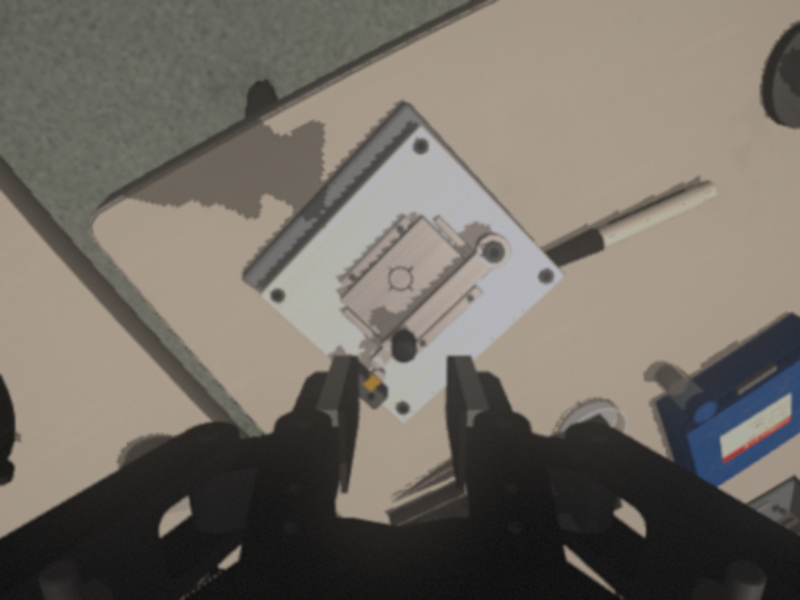

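The picture shows the bar shut over the plate with its nose in the catch at (380,370). The ring is at (279,400), which agrees with the prediction to 0.3 px. The plate is in its nest and the pen hasn't moved. Now I'll pick up the probe.

```bash
python3 - <<'E'
from close import *
x,y=.4845,.1922
grip(.05)
arm.move_pose([x,y,.235],RD); arm.move_straight([x,y,.1235],RD,vel=.12)
grip(.0,60); print("w",arm.get_width(),arm.get_grasp_force(),arm.get_time_s(),arm.get_position().round(4))
arm.move_straight([x,y,.1385],RD,vel=.08); F=arm.get_wrist_force();print(F.round(1))
arm.move_straight([x,y,.2435],RD,vel=.15); arm.hold(.2); print(arm.get_width(),arm.get_wrist_force().round(1),arm.get_moment().round(2))
f=wrist(); pickle.dump(f,open("g1.pkl","wb"))
r=optics.place_of(f,"tip_end");print(r and (r[0]["at"],r[0]["p"]))
T=np.eye(4);T[:3,:3]=RD;T[:3,3]=arm.get_position()
print("pred",proj(f,T[:3,3]+RD@[0,0,.109]))
cv2.imwrite("pics/g1.png",cv2.resize(f["pixels"][100:292,128:384],(800,600),interpolation=cv2.INTER_CUBIC));print(arm.get_time_s())
E
```

```text
w 0.02020294474870244 58.812914388254285 20.2417 [0.4852 0.1926 0.1247]
[ 0.7  0.5 -0.9]
0.02016509078906594 [-0.5 -0.4 -2.2] [-0.   -0.01 -0.01]
([147.3, 391.2], 0.29)
pred [191.96346184 257.86579728]
21.7333
```

View pics/g1.png

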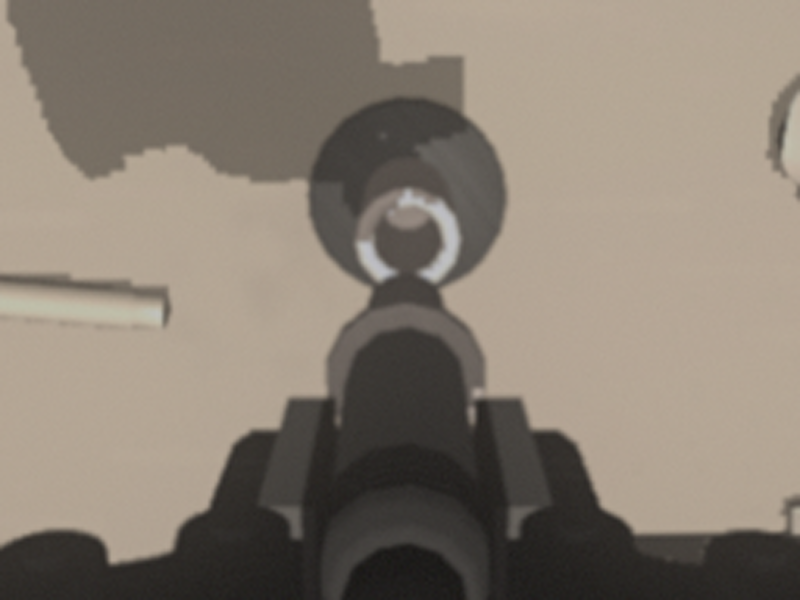

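The picture shows the probe held between the pads. Its dark lower end is at crop (285,407), matching the predicted tip at (287,406), and the empty stand rim is below it. I'll project the geometry and move over the spot for a check.

```bash
python3 - <<'E'
from close import *
f=pickle.load(open("g1.pkl","rb")); T=f["T"]@np.linalg.inv(np.array(f["hand_eye"]))
for n,z,r in(("tip",.109,.0025),("nose",.097,.005),("barrel",.087,.009),("flange",.044,.015)):
    C=[proj(f,(T@np.array([r*np.cos(a),r*np.sin(a),z,1]))[:3]) for a in np.linspace(0,2*np.pi,13)]
    C=(np.array(C)-[100,128])*3.125; print(n,"rows",C[:,0].min().round(),C[:,0].max().round(),"cols",C[:,1].min().round(),C[:,1].max().round())
n=R[:,2]; spot=o+R@np.array([-.007,0,.008])
print(spot)
ip=.109
for h in (.07,.012):
    tgt=spot+n*(ip+h); (arm.move_pose(tgt,RT) if h>.05 else arm.move_straight(tgt,RT,vel=.12)); 
    print(arm.get_position()-tgt,arm.get_time_s())
arm.hold(.2); p=arm.get_position(); Q=arm.get_ee_rot(); print(1e3*(p-tgt).round(5), (Q.T@RT).round(4).tolist(), arm.get_wrist_force().round(1))
f=wrist(); pickle.dump(f,open("g2.pkl","wb"))
T=f["T"]@np.linalg.inv(np.array(f["hand_eye"]))
print("pred tip",proj(f,(T@[0,0,.109,1])[:3]),"spot",proj(f,spot))
for nm in("tip_end","spot"):
    r=optics.place_of(f,nm);print(nm,r and (r[0]["at"],r[0]["p"]))
cv2.imwrite("pics/g2.png",cv2.resize(f["pixels"][130:250,176:336],(800,600),interpolation=cv2.INTER_CUBIC));print(arm.get_time_s())
E
```

```text
tip rows 275.0 294.0 cols 395.0 415.0
nose rows 277.0 319.0 cols 384.0 427.0
barrel rows 272.0 349.0 cols 365.0 446.0
flange rows 300.0 455.0 cols 324.0 488.0
[ 0.45372062 -0.11405432  0.0471234 ]
[0.00039101 0.00032821 0.00043596] 23.0167
[0.00049011 0.0002924  0.00044731] 23.65
[ 0.47 -0.41  1.2 ] [[1.0, -0.0005, 0.0021], [0.0005, 1.0, 0.0003], [-0.0021, -0.0003, 1.0]] [-1.5 -0.6 -1.8]
pred tip [190.55350373 258.46809292] spot [184.86094562 258.30157941]
tip_end ([188.4, 265.5], 0.42)
spot ([183.5, 258.6], 0.97)
24.0
```

View pics/g2.png

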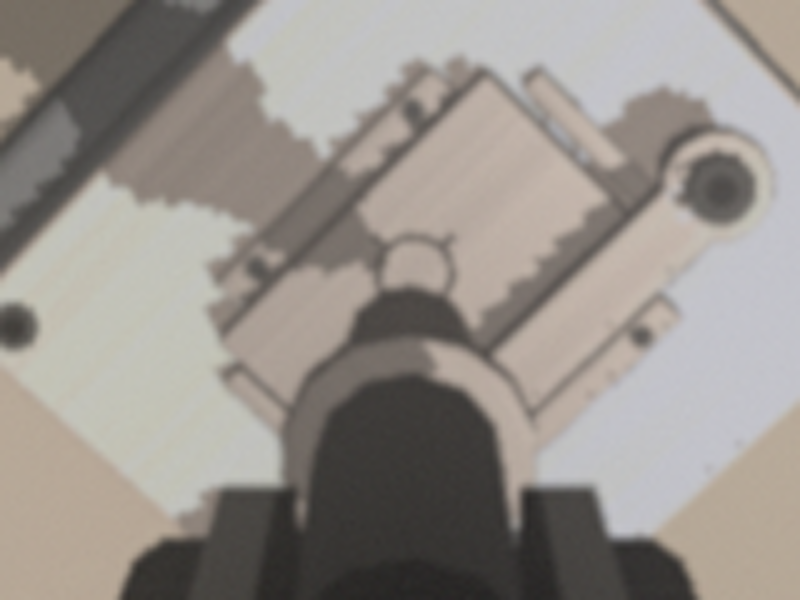

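```bash
python3 - <<'E'
from close import *
for k,cc,r0 in(("g1",258,180),("g2",258,180)):
    f=pickle.load(open(k+".pkl","rb")); T=f["T"]@np.linalg.inv(np.array(f["hand_eye"]))
    g=f["pixels"].mean(2)[r0:r0+36,cc-2:cc+3].mean(1); print(k,r0,g.round().astype(int).tolist())
    for n,z,r in(("tip",.1102,.0025),("nose",.0982,.005),("taper?",.0882,.009),("flange lo",.0482,.015),("flange hi",.0432,.015),("cap lo",-.0275,.011),("cap hi",-.0378,.011)):
        for dx in (0,.001):
            C=np.array([proj(f,(T@np.array([dx+r*np.cos(a),r*np.sin(a),z,1]))[:3]) for a in np.linspace(0,2*np.pi,37)])
            print(n,dx,"rows",C[:,0].min().round(1),"cols",C[:,1].min().round(1),C[:,1].max().round(1))
    for row in (198,204,210): print(row,f["pixels"].mean(2)[row,228:290].round().astype(int).tolist())
E
```

```text
g1 180 [81, 80, 81, 80, 80, 79, 80, 75, 70, 67, 68, 69, 68, 68, 69, 68, 74, 92, 103, 104, 102, 103, 102, 100, 87, 67, 58, 57, 57, 56, 57, 57, 56, 56, 55, 55]
tip 0 rows 187.4 cols 254.4 260.9
tip 0.001 rows 186.2 cols 254.4 260.9
nose 0 rows 188.4 cols 250.8 264.6
nose 0.001 rows 187.0 cols 250.8 264.6
taper? 0 rows 186.5 cols 244.9 270.6
taper? 0.001 rows 185.1 cols 244.9 270.6
flange lo 0 rows 194.1 cols 232.2 283.6
flange lo 0.001 rows 192.4 cols 232.2 283.7
flange hi 0 rows 196.5 cols 231.6 284.3
flange hi 0.001 rows 194.8 cols 231.6 284.4
cap lo 0 rows 263.4 cols 228.6 288.7
cap lo 0.001 rows 260.9 cols 228.5 288.8
cap hi 0 rows 278.4 cols 226.1 291.4
cap hi 0.001 rows 275.7 cols 226.0 291.5
198 [163, 162, 164, 162, 162, 161, 163, 162, 162, 163, 163, 162, 163, 162, 160, 153, 136, 106, 80, 74, 78, 82, 85, 90, 95, 96, 101, 101, 102, 104, 105, 102, 103, 99, 97, 93, 87, 83, 78, 74, 74, 87, 116, 145, 160, 164, 164, 164, 163, 164, 163, 164, 163, 162, 164, 164, 164, 164, 164, 165, 163, 164]
204 [164, 164, 164, 162, 164, 163, 164, 162, 155, 132, 102, 87, 89, 99, 104, 103, 103, 102, 104,
[... 1392 characters left out ...]
2, 85, 81, 93, 104, 109, 106, 94, 92, 112, 140, 162, 172, 176, 176, 176, 176, 174, 174, 176, 172, 174, 174]
204 [160, 162, 161, 160, 160, 161, 160, 159, 149, 125, 99, 87, 92, 102, 108, 110, 112, 110, 109, 109, 110, 110, 109, 109, 109, 107, 104, 98, 94, 93, 90, 92, 99, 110, 130, 153, 168, 172, 172, 172, 171, 171, 171, 171, 170, 166, 154, 135, 119, 129, 152, 168, 171, 171, 171, 171, 172, 173, 176, 176, 174, 165]
210 [164, 161, 148, 128, 126, 131, 123, 101, 101, 105, 108, 108, 107, 108, 105, 95, 83, 70, 62, 60, 60, 60, 61, 60, 61, 61, 60, 60, 62, 60, 60, 60, 60, 61, 60, 60, 60, 61, 59, 59, 61, 65, 91, 127, 158, 168, 172, 172, 174, 176, 173, 157, 138, 147, 161, 155, 138, 138, 154, 168, 172, 175]
```

The barrel and flange edges put the probe about (-0.7, -0.3) mm off the tool axis. I'll correct for that and for the arm's standing offset, then press in steps while watching the force.

```bash
cat > press.py <<'E'
from close import *
n=R[:,2]; spot=o+R@np.array([-.007,0,.008]); tip=np.array([-.0007,-.0003,.1102])
def force(k=10):
    a=[]
    for _ in range(k): arm.hold(.02); a.append(arm.get_wrist_force())
    return np.mean(a,0)
def tippos(): return arm.get_position()+arm.get_ee_rot()@tip
E
python3 - <<'E'
from press import *
base=spot-RT@tip
cor=np.zeros(3)
for h in (.007,.004,.004):
    arm.move_straight(base+n*h+cor,RT,vel=.05); arm.hold(.2)
    e=tippos()-(spot+n*h); cor-=e; print(1e3*e.round(5))
F0=force(15); print("F0",F0.round(2))
h=.004
while h>-.008:
    h-=.001; arm.move_straight(base+n*h+cor,RT,vel=.03); F=force(6)-F0
    e=(tippos()-spot)@R*1e3; print(round(h*1e3,1),"tip loc",e.round(2),"Fn",round(F@n,2),"lat",np.round(F@R[:,:2],1))
    if F@n>3.2: break
print(arm.get_time_s()); np.savez("st.npz",cor=cor,F0=F0,h=h)
E
```

```text
[-0.01 -0.02 -0.01]
[0.03 0.01 0.04]
[-0.04  0.   -0.02]
F0 [ 0.01 -0.01 -1.97]
3.0 tip loc [-0.01  0.05  2.94] Fn -0.09 lat [0.  0.2]
2.0 tip loc [0.02 0.03 1.96] Fn -0.06 lat [-0.1  0.1]
1.0 tip loc [-0.01  0.01  0.96] Fn 0.51 lat [ 0.2 -0.4]
0.0 tip loc [ 0.01 -0.   -0.04] Fn -0.1 lat [ 0.4 -0.1]
-1.0 tip loc [ 0.18 -0.14 -0.86] Fn 0.99 lat [0.2 0.2]
-2.0 tip loc [ 0.19 -0.14 -1.84] Fn 2.19 lat [0.  0.3]
-3.0 tip loc [ 0.23 -0.17 -2.85] Fn 3.53 lat [ 0.1 -0.2]
28.05
```

```bash
python3 - <<'E'
from press import *
s=np.load("st.npz");base=spot-RT@tip
for h in (-.004,-.0047):
    arm.move_straight(base+n*h+s["cor"],RT,vel=.03); F=force(25)-s["F0"]
    print(h,((tippos()-spot)@R*1e3).round(2),"Fn",round(F@n,2),"lat",np.round(F@R[:,:2],1),arm.get_time_s())
print((arm.get_ee_rot().T@RT).round(4).tolist(),arm.get_width(),arm.get_grasp_force())
f=wrist(); pickle.dump(f,open("g3.pkl","wb")); print("spot pred",proj(f,spot),arm.get_time_s())
cv2.imwrite("pics/g3.png",cv2.resize(f["pixels"][120:264,160:352],(800,600),interpolation=cv2.INTER_CUBIC))
E
```

```text
-0.004 [ 0.12 -0.08 -3.95] Fn 4.04 lat [ 0.  -0.1] 28.7167
-0.0047 [ 0.07 -0.05 -4.69] Fn 5.02 lat [ 0.3 -0.2] 29.3833
[[1.0, 0.0, 0.0001], [-0.0, 1.0, 0.0], [-0.0001, -0.0, 1.0]] 0.02024742484640818 59.56360761076212
spot pred [192.57436316 258.07171101] 29.4333
```

View pics/g3.png

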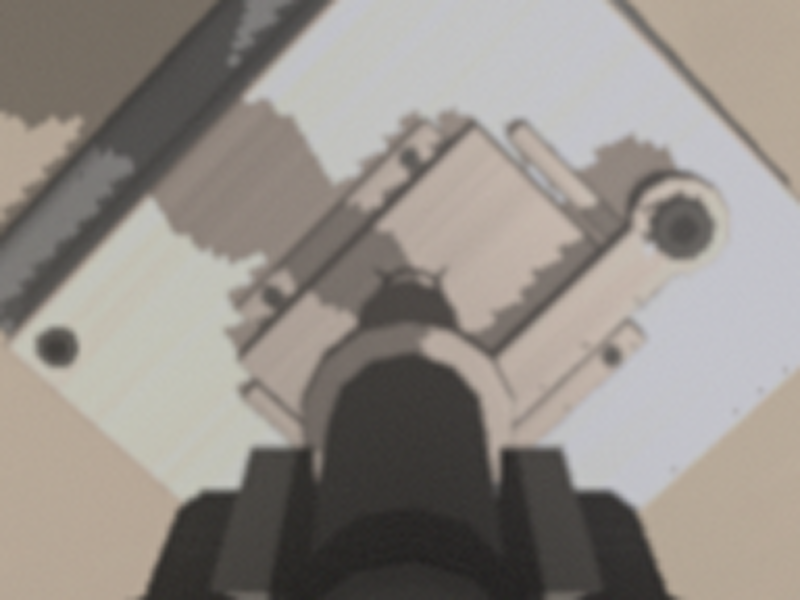

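The picture shows the barrel standing over the ring. The ring's upper arc at (268,410) puts its centre at about (302,410), against a predicted contact point of (302,409). The bar is shut and the plate is in its nest. The force is 5.0 N along the normal, so I'm handing it in.

```bash
python3 -c "
from h import *
arm.hold(.3); print(arm.get_wrist_force().round(2),arm.get_time_s()); print(hand_in())"
```

```text
[-0.76 -0.54  3.02] 29.7333
the job is handed in; nothing more can be done
None
```

The job is handed in after about 30 s: the keeper bar is shut in its catch, and the probe is held square on the ring centre with about 5 N (about 4 mm of tip travel, judged from force and height). The bar and plate were checked by camera, but the tip is hidden behind the barrel, so its place on the ring is worked out from the barrel and flange edges.

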